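# One blue test tile from the hand-cranked feeder

## Task

Feed out one blue glaze-test tile: crank the flywheel of the feeder that holds the blue tiles anticlockwise, as its arrow shows, through exactly one full revolution, so that the pusher slides the bottom tile out and comes home again with the knob back at the yellow pointer, then let go. Do not run on into a second stroke, and leave the flywheel of the white-tile feeder alone.

Things in the scene. Friction and masses are not known exactly. Their poses are not given: they have to be found in the camera images.
- blue_wheel (a joint): Angle of the grey level flywheel (170 mm across) on the green feeder with blue tiles. 0 at the start: home, knob beside the yellow pointer. Grows anticlockwise from above; 6.283 is one revolution. Stays where left; drag at the knob 2 N, up to 4 N while pushing. Stops at -0.1 and 7.6, none at one revolution: past it the next stroke begins.
- blue_hub (a point): On the blue feeder's wheel axis, level with the wheel's top face (109 mm above table). z up; x points to the crank knob and turns with the wheel. Knob: black upright handle, 26 mm across, axis 65 mm out along x, 4 to 51 mm above this face; spins freely on its pin, so the hand may keep its heading. Hub boss and rim bead rise 5 mm, the pointer 98 mm out 3 mm; all else is lower.
- blue_tile: Bottom one of three blue tiles, 60 x 60 x 8 mm, origin at the centre of its underside, in the clear-sided magazine 140 mm from the wheel axis, opposite the yellow pointer. One stroke slides it outward onto the open bed, 20 mm above the table, about 213 mm from the axis.
- white_wheel (a joint): angle of the identical flywheel on the feeder that holds white tiles; it starts at 0 and must stay there.

How it is judged:
At the end, for the whole second after the job is handed in: The blue feeder's flywheel is at rest one revolution on from its start (within 16 degrees of home), the bottom blue tile lies flat and at rest on the outfeed bed, its centre 195 to 245 mm from the flywheel axis, and the knob is released (value of joint blue_wheel between 6.003 and 6.563 rad and velocity of joint blue_wheel between -0.1 and 0.1 rad/s and horizontal distance between blue_tile and blue_hub between 0.195 and 0.245 m and height (world z) of blue_tile between 0.014 and 0.03 m and angle between blue_tile's own z axis and vertical below 0.15 rad and linear speed of blue_tile below 0.03 m/s); the robot touches nothing.
It fails at once if the blue flywheel is run on into a second stroke (more than 35 degrees past one revolution) (value of joint blue_wheel above 6.894 rad).
It fails at once if the white feeder's flywheel is turned (more than 15 degrees) (value of joint white_wheel above 0.26 rad).
It also fails if it takes over 58 s, if anything falls off the work surface, if the arm or the gripper's body presses on something with over 40 N, if the wrist force passes 120 N, or if a joint passes its speed limit or range.

## Robot

A 6-joint arm with a two-finger parallel gripper is mounted at the origin on the work surface. World frame = base frame: x ahead of the robot, y to its left, z up, the work surface at z = 0. Lengths are in m, angles in rad, forces in N, time in s.
With the tool pointing down it reaches from about 0.3 to 0.875 m from the base axis. Payload 6.4 kg.
Tool frame: the origin (TCP) lies midway between the tips of the shut fingers; the grasp point (between the pads) lies 19 mm behind it; y points along the fingers, z is the direction in which the jaws open and shut, and the axes are right-handed (so a half turn about y gives the same grasp; the last joint's range is limited). The gripper opens to 88 mm and grips with 3 to 60 N. Pads are 18 mm wide; open, the fingers measure 123 mm over their backs; the gripper's body (75 mm by 187 mm) begins 45 mm behind the grasp point.
Start: joints at [-1.437, 0.181, 1.607, -0, 1.354, -0.206], TCP at [0.192, -0.542, 0.239] pointing down, gripper open.
Joint ranges: [-2.99, 2.99], [-0.89, 2.07], [0.3, 2.58], [-1.14, 4.28], [0, 2.63], [-3.12, 3.12]. Speed limits (rad/s): [2.57, 2.57, 3.01, 3.14, 3.14, 3.14].

## Interface

Orientations are given as a rotation vector (axis times angle).
In Python, from plant import bot gives the robot as it stands. The module is installed in compiled form; this text tells all that it offers.
- The arm moves only by the tool move_arm, never from a script. Its argument "targets" is a list of rows, each an object with "xyz": the shift along the world's x, y, z in cm, a list of three; "rot": the turn, a rotation vector about the world's x, y, z in degrees, a list of three; "gripper": the opening, from 0 (shut) to 1 (fully open). A call has 1 to 8 rows; each row is the pose to reach, as a shift and turn from the pose commanded when the call began; what a row does not reach only later rows make up. A row lasts 1/10 s, in which the tool goes at most 50 mm and 8.59 degrees, less where a joint would pass 70% of its speed; a pose out of reach is approached as far as the arm can. A call with a gripper value outside its range is refused whole. The fingers move at their own pace and stop on an object; "grip_force" is the grip in N (left out, the last holds). Time passes only in rows, so rows that repeat a pose let the fingers close. It gives the time, the measured TCP pose, the force and the opening at its end, in the units of the state.
- bot.observe(): the state, without advancing time (a new reading comes with each control period).
- bot.capture(name): name is "scene" or "top" or "wrist"; returns a dict with "image" (420x560x3 uint8, red, green, blue), "intrinsics" (3x3 intrinsics, pixels), "eye" and "orientation" of the camera in the world; the wrist camera has in their place "T_tool_cam" (4x4, takes a point from camera to tool coordinates, whose origin is the TCP and whose axes are the tool frame's). Camera axes: x right, y down, z forward; pixel columns grow to the right and rows downward; lengths in m; the calibration is good to about 2 mm. A picture is of the moment at which its call begins: read the wrist's pose just before it. There is no depth.
- bot.close_job(): hands the job in, once; it reports no verdict.
Trained networks look in the newest picture that a camera, given by its name, has taken for a name from the list of things; names that differ only in an ending like _2 or _b are one class to them, and where a whole thing is asked for, a point or a joint stands for the part that bears it (a point fixed in the world has none). Each returns a list of dicts, best first, with "p" (0 to 1); they miss things now and then, are a little off and sometimes report something else, mostly with a low value. They report only what shows in the picture. A call takes as long as a camera call.
- bot.find_in(camera, query): "location" ([column, row] in pixels, amid what is visible of it).
The state is a dict: "time_s": time; "joint_pos": joint angles; "dq": joint speeds; "joint_torque": joint torques, N m; "eef_pos": TCP position; "tcp_rot": TCP orientation; "ft_force": force on the tool from outside, world axes, zero at the start; "wrist_torque": the same for the moment, N m; "width": opening from 0.0 (shut) to 1.0 (fully open).
Only numpy, scipy, OpenCV 4.12 (cv2) and the standard library are available. Lean on these libraries where they do the work, as an engineer would, in place of code of your own. Each camera call takes 0.05 s, during which the arm holds its last target. There are 200 camera calls.

## Working session

There is one attempt and no reset: what is moved stays moved. The work goes in short steps, Python scripts to look and compute and a tool call to move; the robot and the scene stay as the last step left them, time stands still between calls to the robot, and variables do not carry over. Pictures are saved under pics/ and viewed, about 8 in all and at most 12, crops included, and the job is handed in when it is done.

Besides the shell and the picture viewer there is one more tool, called after ">>>" by a JSON object that holds its "name" and its "arguments". move_arm: Moves the arm, as the interface text tells. Its arguments: {"type":"object","properties":{"targets":{"type":"array"},"grip_force":{"type":"number"}},"required":["targets"]}

```bash
mkdir -p pics; cat > h.py <<'E'
from plant import bot
import numpy as np, cv2
from scipy.spatial.transform import Rotation as R
def ray(c,uv,st=None):
    K=np.array(c["intrinsics"]); d=np.linalg.inv(K)@[uv[0],uv[1],1]
    if "eye" in c:
        o=np.array(c["orientation"]); 
        M=o if o.shape==(3,3) else (R.from_rotvec(o).as_matrix() if o.size==3 else R.from_quat(o).as_matrix())
        return np.array(c["eye"]),M@d
    T=np.array(c["T_tool_cam"]);Rt=R.from_rotvec(st["tcp_rot"]).as_matrix()
    return np.array(st["eef_pos"])+Rt@T[:3,3],Rt@T[:3,:3]@d
def onz(c,uv,z,st=None):
    e,d=ray(c,uv,st); return e+d*(z-e[2])/d[2]
def save(c,n): cv2.imwrite("pics/"+n,c["image"][:,:,::-1])
E
python3 - <<'E'
from h import *
st=bot.observe();print({k:np.round(v,3) for k,v in st.items()})
for n in("top","scene"):
    c=bot.capture(n);save(c,n+"0.png");print(n,c["eye"],c["orientation"],c["intrinsics"])
    for q in("blue_wheel","blue_hub","blue_tile","white_wheel"):
        for r in bot.find_in(n,q)[:3]: print(q,r,onz(c,r["location"],.109).round(3))
E
```

```text
{'time_s': np.float64(0.0), 'joint_pos': array([-1.437,  0.182,  1.608, -0.   ,  1.354, -0.206]), 'dq': array([-0.001, -0.001, -0.001, -0.001,  0.   , -0.   ]), 'joint_torque': array([ 0.0000e+00, -4.3387e+01, -3.4185e+01,  7.0000e-02,  3.9000e-02,
       -0.0000e+00]), 'eef_pos': array([ 0.192, -0.542,  0.238]), 'tcp_rot': array([-0.349,  2.039, -2.035]), 'ft_force': array([ 0.093, -0.063, -0.15 ]), 'wrist_torque': array([-0.039, -0.003,  0.022]), 'width': np.float64(1.003)}
top [5.17041432e-01 7.43295638e-05 8.91688763e-01] [-2.12846045  2.19309459 -0.13574541] [[446.81448214   0.         287.76627687]
 [  0.         446.81448214 217.08513398]
 [  0.           0.           1.        ]]
blue_wheel {'location': [149.3, 269.7], 'p': 0.87} [0.527 0.239 0.109]
blue_hub {'location': [149.7, 270.5], 'p': 0.86} [0.526 0.238 0.109]
white_wheel {'location': [421.5, 284.8], 'p': 0.67} [ 0.487 -0.233  0.109]
scene [1.25258325 0.10322852 0.63785393] [-1.6210524  -1.83697955  0.85456085] [[404.20156324   0.         269.97646621]
 [  0.         404.20156324 211.03496973]
 [  0.           0.           1.        ]]
blue_wheel {'location': [376.3, 188.6], 'p': 0.8} [0.547 0.232 0.109]
blue_hub {'location': [377.2, 188.6], 'p': 0.56} [0.547 0.233 0.109]
white_wheel {'location': [175.6, 161.5], 'p': 0.57} [ 0.494 -0.227  0.109]
```

View pics/top0.png

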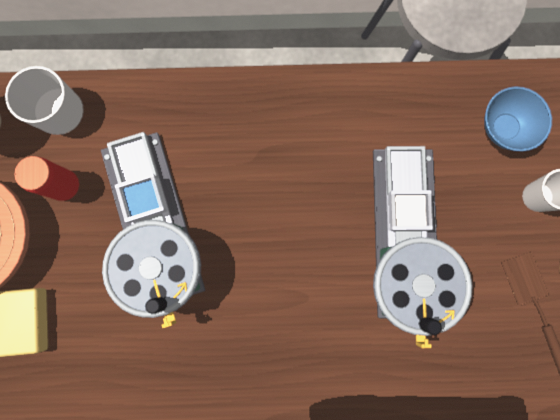

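View pics/scene0.png

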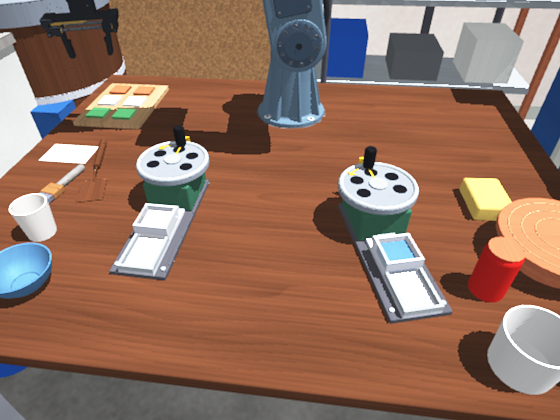

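The blue feeder is the left one in the top view: wheel centre near (150,268), knob at (155,303), pointer at (168,321), tiles at (142,196). The white feeder is on the right, wheel near (423,285). No obstacles stand close to the blue wheel.

```bash
python3 - <<'E'
from h import *
st=bot.observe();print(R.from_rotvec(st["tcp_rot"]).as_matrix().round(3))
c=bot.capture("top");print(np.array(bot.capture("wrist")["T_tool_cam"]).round(3))
for n,uv,z in(("hub",(150,267.5),.114),("pointer",(168,321),.11),("tile",(142,196),.05),("knobtop",(152.5,307),.16),("white hub",(424,285),.114)):print(n,onz(c,uv,z).round(3))
E
```

```text
[[-0.943 -0.     0.333]
 [-0.333  0.    -0.943]
 [-0.    -1.    -0.   ]]
[[ 0.     0.949  0.314 -0.081]
 [-0.    -0.314  0.949 -0.146]
 [ 1.    -0.     0.     0.001]
 [ 0.     0.     0.     1.   ]]
hub [0.531 0.236 0.114]
pointer [0.439 0.206 0.11 ]
tile [0.668 0.271 0.05 ]
knobtop [0.467 0.217 0.16 ]
white hub [ 0.487 -0.236  0.114]
```

>>> {"name": "move_arm", "arguments": {"targets": [{"xyz": [2,5,3],"rot": [0,0,0],"gripper": 1},{"xyz": [4,9,5],"rot": [0,0,0],"gripper": 1},{"xyz": [6,13,5],"rot": [0,0,0],"gripper": 1},{"xyz": [8,17,5],"rot": [0,0,0],"gripper": 1},{"xyz": [9,21,5],"rot": [0,0,0],"gripper": 1},{"xyz": [10,25,5],"rot": [0,0,0],"gripper": 1},{"xyz": [12,29,5],"rot": [0,0,0],"gripper": 1},{"xyz": [13,33,5],"rot": [0,0,0],"gripper": 1}]}}

```text
time_s: 1.4
eef_pos: [0.3223, -0.2106, 0.289]
tcp_rot: [-0.348, 2.036, -2.038]
ft_force: [0.8, 0.1, 0.2]
width: 0.997
```

>>> {"name": "move_arm", "arguments": {"targets": [{"xyz": [1,4.7,0],"rot": [0,0,0],"gripper": 1},{"xyz": [2,9.3,0],"rot": [0,0,0],"gripper": 1},{"xyz": [3,14,0],"rot": [0,0,0],"gripper": 1},{"xyz": [4,18.5,0],"rot": [0,0,0],"gripper": 1},{"xyz": [5.5,23,0],"rot": [0,0,0],"gripper": 1},{"xyz": [7,27.5,0],"rot": [0,0,0],"gripper": 1},{"xyz": [8.5,32,0],"rot": [0,0,0],"gripper": 1},{"xyz": [10,36.5,0],"rot": [0,0,0],"gripper": 1}]}}

```text
time_s: 2.2
eef_pos: [0.4219, 0.1551, 0.2891]
tcp_rot: [-0.349, 2.036, -2.036]
ft_force: [0.5, -0.7, -0.1]
width: 1.0
```

>>> {"name": "move_arm", "arguments": {"targets": [{"xyz": [2,3,0],"rot": [0,0,0],"gripper": 1},{"xyz": [4.5,6,-1],"rot": [0,0,0],"gripper": 1},{"xyz": [4.5,6,-3],"rot": [0,0,0],"gripper": 1},{"xyz": [4.5,6,-3],"rot": [0,0,0],"gripper": 1},{"xyz": [4.5,6,-3],"rot": [0,0,0],"gripper": 1}]}}

```text
time_s: 2.7
eef_pos: [0.4662, 0.2127, 0.2586]
tcp_rot: [-0.351, 2.037, -2.038]
ft_force: [-0.7, -0.7, 0.5]
width: 0.999
```

```bash
python3 - <<'E'
from h import *
st=bot.observe();c=bot.capture("wrist");save(c,"w1.png");print(st["eef_pos"],st["dq"].round(3))
for q in("blue_wheel","blue_hub","blue_tile"):
    for r in bot.find_in("wrist",q)[:3]: print(q,r,onz(c,r["location"],.114,st).round(3))
E
```

```text
[0.46619301 0.21265893 0.25860949] [-0.011 -0.026 -0.012 -0.001  0.001  0.001]
blue_wheel {'location': [279.4, 113.4], 'p': 0.7} [0.534 0.236 0.114]
blue_hub {'location': [277.5, 108.6], 'p': 0.87} [0.537 0.239 0.114]
```

View pics/w1.png

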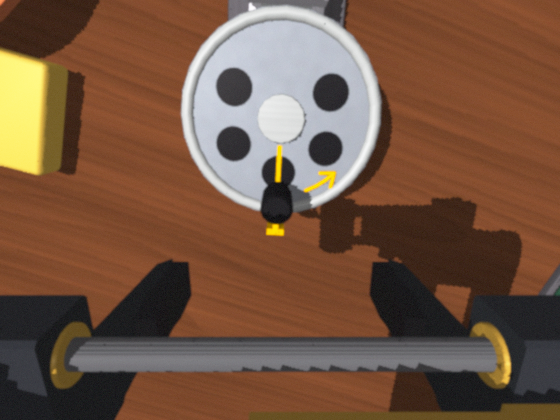

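The wrist view shows the boss at (281,119), rim spanning columns 182–381, rows 6–213, knob from about (278,170) down to (277,205), pointer at (275,230).

```bash
python3 - <<'E'
from h import *
from scipy.optimize import least_squares
st=bot.observe();c=bot.capture("wrist")
P=lambda u,v,z:onz(c,(u,v),z,st).round(4)
print("boss",P(281,119,.114),"pointer",P(275.5,231,.112),"line",P(280,148,.109))
for u,v in((182,110),(381,108),(281,6),(281,213)):print(P(u,v,.112))
print("knob top range",P(277,183,.16),P(277,207,.16),P(262,202,.16),P(293,202,.16))
im=cv2.resize(c["image"][90:250,180:390],None,fx=3.5,fy=3.5,interpolation=cv2.INTER_CUBIC);cv2.imwrite("pics/w1c.png",im[:,:,::-1])
E
```

```text
boss [0.5316 0.2335 0.114 ] pointer [0.4346 0.2047 0.112 ] line [0.5081 0.2261 0.109 ]
[0.5109 0.3138 0.112 ]
[0.5675 0.1578 0.112 ]
[0.6099 0.2612 0.112 ]
[0.453  0.2057 0.112 ]
knob top range [0.489  0.2218 0.16  ] [0.4713 0.2156 0.16  ] [0.4713 0.2277 0.16  ] [0.4791 0.2055 0.16  ]
```

View pics/w1c.png

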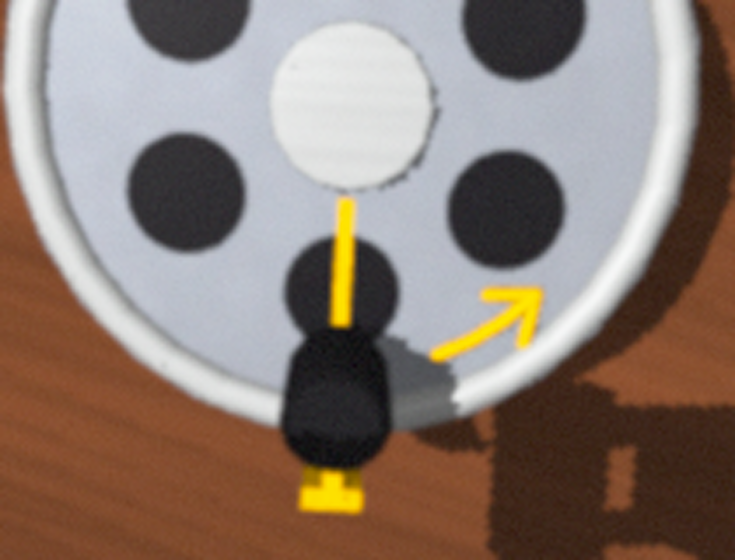

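>>> {"name": "move_arm", "arguments": {"targets": [{"xyz": [0.3,0.2,-4],"rot": [0,0,0],"gripper": 1},{"xyz": [0.3,0.2,-8],"rot": [0,0,0],"gripper": 1},{"xyz": [0.3,0.2,-11],"rot": [0,0,0],"gripper": 1},{"xyz": [0.3,0.2,-13.4],"rot": [0,0,0],"gripper": 1},{"xyz": [0.3,0.2,-13.4],"rot": [0,0,0],"gripper": 1},{"xyz": [0.3,0.2,-13.4],"rot": [0,0,0],"gripper": 0.5},{"xyz": [0.3,0.2,-13.4],"rot": [0,0,0],"gripper": 0.5},{"xyz": [0.3,0.2,-13.4],"rot": [0,0,0],"gripper": 0.5}], "grip_force": 15}}

```text
time_s: 3.75
eef_pos: [0.471, 0.2151, 0.1266]
tcp_rot: [-0.346, 2.036, -2.036]
ft_force: [-0.6, -0.1, 0.5]
width: 0.753
```

>>> {"name": "move_arm", "arguments": {"targets": [{"xyz": [0,0,0],"rot": [0,0,0],"gripper": 0},{"xyz": [0,0,0],"rot": [0,0,0],"gripper": 0},{"xyz": [0,0,0],"rot": [0,0,0],"gripper": 0},{"xyz": [0,0,0],"rot": [0,0,0],"gripper": 0},{"xyz": [0,0,0],"rot": [0,0,0],"gripper": 0},{"xyz": [0,0,0],"rot": [0,0,0],"gripper": 0},{"xyz": [0,0,0],"rot": [0,0,0],"gripper": 0}]}}

```text
time_s: 4.45
eef_pos: [0.4696, 0.215, 0.1247]
tcp_rot: [-0.35, 2.037, -2.037]
ft_force: [-0.1, 1.4, 1.5]
width: 0.287
```

```bash
python3 - <<'E'
from h import *
st=bot.observe();c=bot.capture("wrist");save(c,"w2.png");print(st["eef_pos"],st["ft_force"],st["width"])
# circle plan: hub (.5316,.2335), r .065, start from knob dir (-.958,-.285)
a0=np.arctan2(-.285,-.958)
for k in range(6):
    s=a0+np.radians(60*k); t=s+np.radians(7.5*np.arange(1,9))
    print(k,(6.5*np.c_[np.cos(t)-np.cos(s),np.sin(t)-np.sin(s)]).round(2).tolist())
E
```

```text
[0.4695989  0.21501911 0.12472298] [-0.09933468  1.40586046  1.46278209] 0.28703609626555693
0 [[0.3, -0.8], [0.69, -1.55], [1.18, -2.24], [1.76, -2.87], [2.42, -3.41], [3.14, -3.86], [3.91, -4.22], [4.72, -4.47]]
1 [[0.84, -0.14], [1.69, -0.18], [2.53, -0.1], [3.36, 0.09], [4.16, 0.39], [4.91, 0.78], [5.61, 1.28], [6.23, 1.85]]
2 [[0.54, 0.65], [1.0, 1.37], [1.35, 2.15], [1.6, 2.96], [1.74, 3.8], [1.78, 4.65], [1.7, 5.49], [1.51, 6.32]]
3 [[-0.3, 0.8], [-0.69, 1.55], [-1.18, 2.24], [-1.76, 2.87], [-2.42, 3.41], [-3.14, 3.86], [-3.91, 4.22], [-4.72, 4.47]]
4 [[-0.84, 0.14], [-1.69, 0.18], [-2.53, 0.1], [-3.36, -0.09], [-4.16, -0.39], [-4.91, -0.78], [-5.61, -1.28], [-6.23, -1.85]]
5 [[-0.54, -0.65], [-1.0, -1.37], [-1.35, -2.15], [-1.6, -2.96], [-1.74, -3.8], [-1.78, -4.65], [-1.7, -5.49], [-1.51, -6.32]]
```

View pics/w2.png

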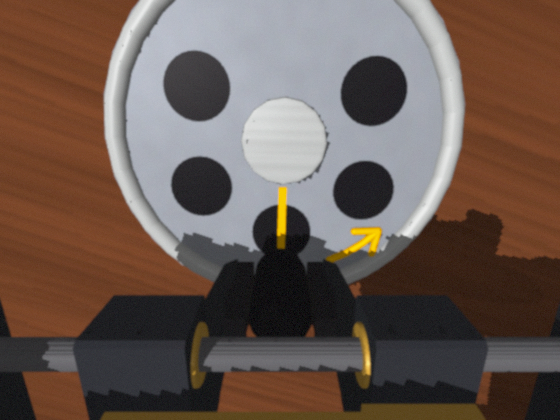

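Knob held (opening 25 mm). First 60°, then check the force.

>>> {"name": "move_arm", "arguments": {"targets": [{"xyz": [0.3,-0.8,0],"rot": [0,0,0],"gripper": 0},{"xyz": [0.69,-1.55,0],"rot": [0,0,0],"gripper": 0},{"xyz": [1.18,-2.24,0],"rot": [0,0,0],"gripper": 0},{"xyz": [1.76,-2.87,0],"rot": [0,0,0],"gripper": 0},{"xyz": [2.42,-3.41,0],"rot": [0,0,0],"gripper": 0},{"xyz": [3.14,-3.86,0],"rot": [0,0,0],"gripper": 0},{"xyz": [3.91,-4.22,0],"rot": [0,0,0],"gripper": 0},{"xyz": [4.72,-4.47,0],"rot": [0,0,0],"gripper": 0}]}}

```text
time_s: 5.3
eef_pos: [0.5174, 0.1713, 0.1247]
tcp_rot: [-0.348, 2.041, -2.034]
ft_force: [0.1, 12.7, 0.9]
width: 0.289
```

>>> {"name": "move_arm", "arguments": {"targets": [{"xyz": [0.84,-0.04,0],"rot": [0,0,0],"gripper": 0},{"xyz": [1.69,-0.06,0],"rot": [0,0,0],"gripper": 0},{"xyz": [2.53,0.03,0],"rot": [0,0,0],"gripper": 0},{"xyz": [3.36,0.22,0],"rot": [0,0,0],"gripper": 0},{"xyz": [4.16,0.52,0],"rot": [0,0,0],"gripper": 0},{"xyz": [4.91,0.91,0],"rot": [0,0,0],"gripper": 0},{"xyz": [5.61,1.41,0],"rot": [0,0,0],"gripper": 0},{"xyz": [6.23,1.98,0],"rot": [0,0,0],"gripper": 0}]}}

```text
time_s: 6.1
eef_pos: [0.5782, 0.1898, 0.1246]
tcp_rot: [-0.353, 2.039, -2.038]
ft_force: [-8.0, 2.8, 6.7]
width: 0.284
```

>>> {"name": "move_arm", "arguments": {"targets": [{"xyz": [0.46,0.69,0],"rot": [0,0,0],"gripper": 0},{"xyz": [0.9,1.41,0],"rot": [0,0,0],"gripper": 0},{"xyz": [1.25,2.19,0],"rot": [0,0,0],"gripper": 0},{"xyz": [1.5,3.0,0],"rot": [0,0,0],"gripper": 0},{"xyz": [1.64,3.83,0],"rot": [0,0,0],"gripper": 0},{"xyz": [1.68,4.67,0],"rot": [0,0,0],"gripper": 0},{"xyz": [1.6,5.5,0],"rot": [0,0,0],"gripper": 0},{"xyz": [1.41,6.32,0],"rot": [0,0,0],"gripper": 0}]}}

```text
time_s: 6.9
eef_pos: [0.5936, 0.2539, 0.1247]
tcp_rot: [-0.348, 2.036, -2.037]
ft_force: [1.0, -2.6, 0.4]
width: 0.29
```

>>> {"name": "move_arm", "arguments": {"targets": [{"xyz": [-0.3,0.8,0],"rot": [0,0,0],"gripper": 0},{"xyz": [-0.69,1.55,0],"rot": [0,0,0],"gripper": 0},{"xyz": [-1.18,2.24,0],"rot": [0,0,0],"gripper": 0},{"xyz": [-1.76,2.87,0],"rot": [0,0,0],"gripper": 0},{"xyz": [-2.42,3.41,0],"rot": [0,0,0],"gripper": 0},{"xyz": [-3.14,3.86,0],"rot": [0,0,0],"gripper": 0},{"xyz": [-3.91,4.22,0],"rot": [0,0,0],"gripper": 0},{"xyz": [-4.72,4.47,0],"rot": [0,0,0],"gripper": 0}]}}

```text
time_s: 7.7
eef_pos: [0.5453, 0.2985, 0.1247]
tcp_rot: [-0.35, 2.038, -2.036]
ft_force: [3.2, 1.9, -0.2]
width: 0.288
```

>>> {"name": "move_arm", "arguments": {"targets": [{"xyz": [-0.84,0.14,0],"rot": [0,0,0],"gripper": 0},{"xyz": [-1.69,0.18,0],"rot": [0,0,0],"gripper": 0},{"xyz": [-2.53,0.1,0],"rot": [0,0,0],"gripper": 0},{"xyz": [-3.36,-0.09,0],"rot": [0,0,0],"gripper": 0},{"xyz": [-4.16,-0.39,0],"rot": [0,0,0],"gripper": 0},{"xyz": [-4.91,-0.78,0],"rot": [0,0,0],"gripper": 0},{"xyz": [-5.61,-1.28,0],"rot": [0,0,0],"gripper": 0},{"xyz": [-6.23,-1.85,0],"rot": [0,0,0],"gripper": 0}]}}

```text
time_s: 8.5
eef_pos: [0.4831, 0.2787, 0.1247]
tcp_rot: [-0.35, 2.037, -2.037]
ft_force: [2.5, 0.3, 0.7]
width: 0.287
```

>>> {"name": "move_arm", "arguments": {"targets": [{"xyz": [-0.54,-0.65,0],"rot": [0,0,0],"gripper": 0},{"xyz": [-1.0,-1.38,0],"rot": [0,0,0],"gripper": 0},{"xyz": [-1.34,-2.17,0],"rot": [0,0,0],"gripper": 0},{"xyz": [-1.57,-2.99,0],"rot": [0,0,0],"gripper": 0},{"xyz": [-1.68,-3.85,0],"rot": [0,0,0],"gripper": 0},{"xyz": [-1.7,-4.72,0],"rot": [0,0,0],"gripper": 0},{"xyz": [-1.6,-5.59,0],"rot": [0,0,0],"gripper": 0},{"xyz": [-1.41,-6.45,0],"rot": [0,0,0],"gripper": 0}]}}

```text
time_s: 9.3
eef_pos: [0.4697, 0.2142, 0.1247]
tcp_rot: [-0.349, 2.037, -2.037]
ft_force: [1.8, 2.7, -1.2]
width: 0.284
```

>>> {"name": "move_arm", "arguments": {"targets": [{"xyz": [0,0,0],"rot": [0,0,0],"gripper": 0},{"xyz": [0,0,0],"rot": [0,0,0],"gripper": 0},{"xyz": [0,0,0],"rot": [0,0,0],"gripper": 0}]}}

```text
time_s: 9.6
eef_pos: [0.4697, 0.2146, 0.1247]
tcp_rot: [-0.35, 2.037, -2.038]
ft_force: [0.7, -2.1, 0.6]
width: 0.292
```

```bash
python3 - <<'E'
from h import *
st=bot.observe();print(st["eef_pos"],st["ft_force"],st["width"])
save(bot.capture("scene"),"s3.png")
E
```

```text
[0.4697104  0.21459664 0.12467565] [ 0.69551534 -2.12769386  0.56567357] 0.29161043684945087
```

View pics/s3.png

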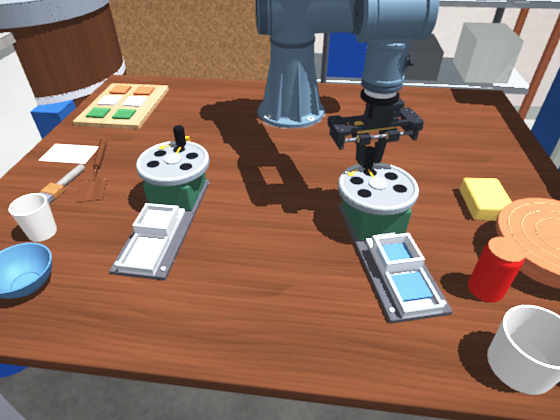

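A blue tile now lies on the outfeed bed (410,285) and the knob is back home. Open the gripper, then rise straight up.

>>> {"name": "move_arm", "arguments": {"targets": [{"xyz": [0,0,0],"rot": [0,0,0],"gripper": 1},{"xyz": [0,0,0],"rot": [0,0,0],"gripper": 1},{"xyz": [0,0,0],"rot": [0,0,0],"gripper": 1},{"xyz": [0,0,0],"rot": [0,0,0],"gripper": 1},{"xyz": [0,0,0],"rot": [0,0,0],"gripper": 1},{"xyz": [0,0,0],"rot": [0,0,0],"gripper": 1},{"xyz": [0,0,0],"rot": [0,0,0],"gripper": 1},{"xyz": [0,0,0],"rot": [0,0,0],"gripper": 1}]}}

```text
time_s: 10.45
eef_pos: [0.4697, 0.2149, 0.1247]
tcp_rot: [-0.349, 2.037, -2.037]
ft_force: [0.3, -0.6, -0.4]
width: 0.985
```

>>> {"name": "move_arm", "arguments": {"targets": [{"xyz": [0,0,3],"rot": [0,0,0],"gripper": 1},{"xyz": [0,0,7],"rot": [0,0,0],"gripper": 1},{"xyz": [0,0,11],"rot": [0,0,0],"gripper": 1},{"xyz": [0,0,13.5],"rot": [0,0,0],"gripper": 1},{"xyz": [0,0,13.5],"rot": [0,0,0],"gripper": 1},{"xyz": [0,0,13.5],"rot": [0,0,0],"gripper": 1},{"xyz": [0,0,13.5],"rot": [0,0,0],"gripper": 1}]}}

```text
time_s: 11.15
eef_pos: [0.4688, 0.2147, 0.2581]
tcp_rot: [-0.352, 2.038, -2.038]
ft_force: [-0.3, -0.4, 0.2]
width: 1.003
```

```bash
python3 - <<'E'
from h import *
st=bot.observe();print(st["eef_pos"],st["ft_force"],st["width"])
w=bot.capture("wrist");s=bot.capture("scene")
for r in bot.find_in("scene","blue_tile"):
    p=onz(s,r["location"],.028);print(r,p.round(3),np.hypot(*(p[:2]-[.5318,.2342])))
p=onz(s,(410,285),.028);print("by eye",p,np.hypot(*(p[:2]-[.5318,.2342])))
cv2.imwrite("pics/end.png",cv2.resize(np.hstack([w["image"],s["image"][100:,200:][:,:360].copy() if 0 else s["image"]]),(800,300))[:,:,::-1])
E
```

```text
[0.46879289 0.21465594 0.25807014] [-0.27378074 -0.36678436  0.15338091] 1.0033934346169757
{'location': [410.2, 288.7], 'p': 0.57} [0.744 0.294 0.028] 0.22006282251645046
by eye [0.73471671 0.29451235 0.028     ] 0.21169027158044346
```

View pics/end.png

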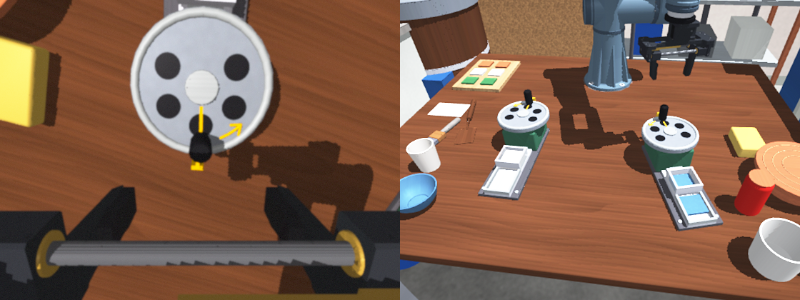

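The knob is at the yellow pointer, as it was at the start. The tile lies flat on the bed, about 0.21–0.22 m from the axis, and the gripper is clear.

```bash
python3 -c "
from plant import bot
print(bot.close_job())"
```

```text
the job is handed in; nothing more can be done
None
```

I gripped the blue feeder's knob, cranked the wheel anticlockwise through one full revolution, released it and lifted clear. I handed the job in at about 11 s, and the hand-in gives no verdict.

- **Wheel:** the last wrist picture shows the knob back at the yellow pointer. The hand let go within about 1 mm of where it took hold.
- **Tile:** one blue tile lies flat on the outfeed bed. The network's fix puts it 0.220 m from the axis and my reading by eye 0.212 m; both are within 0.195–0.245 m.
- **Robot:** the gripper is open and raised about 10 cm above the knob, with the wrist force near zero.
- **White feeder:** I never went near its wheel, and it looks unchanged in the last picture.
- **Force while cranking:** the wrist read up to 13 N at the ends of the first two moves, because my estimate of the wheel centre was about 1 mm off. I corrected for it, and later readings were under 4 N.

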